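Wedge the green filter cube into the empty station of a microscope's filter turret

TASK

Fit the green filter cube to the empty station of the filter turret: hold the cube by its bare sides, never by its glass, lower its dovetail rib into the top of the station's tapered way and slide it down, pressing steadily and gently, until it is wedged tight and stays so when you let go. Do not drop it down the way or ram it, and leave the other cubes and everything else on the bench where they are.

Things in the scene. Friction and masses are not known exactly. Their poses are not given: they have to be found in the camera images.
- green_cube: Loose filter cube with a GREEN glass and colour bar, upright on the tray. Black housing 36 (x) x 38 (y) x 44 mm (z), about 130 g; origin at the centre of its underside, z up. A bare metal dovetail rib runs up its -x face, the round glass sits on its +x face (the colour bar on top lies near the glass). The two y faces are bare: hold it there.
- green_glass: The green cube's glass disc, 24 mm across, standing 2 mm out of the middle of its +x face (centre 18 mm from the cube's axis, 23 mm above its underside). Frame and origin are the cube's. Keep fingers off it.
- green_cube_rib (a point): Point on the green cube's rib, cube's axes: level with the cube's top (44 mm above its underside), mid width, 21 mm towards -x from the cube's axis. The rib is 44 mm long and stands out 11 mm; at the top 29 mm wide at its outer end and 19 mm at the housing; 4 degrees taper on each side make it 6 mm narrower at the bottom. In the way this point lies on the line of way.
- blue_cube: Filter cube of the same make with a blue glass and bar, on the tray; leave it.
- red_cube: Filter cube of the same make with a red glass and bar, on the tray; leave it.
- tray: White parking tray, 100 by 320 by 8 mm, fixed; its inner floor is 4 mm above the bench and carries the three cubes about 100 mm apart. Origin at the centre of its underside.
- turret: Filter turret out of the microscope, fixed: disc 168 mm across, its top 28 mm above the bench; square grey hub 44 mm wide up to 90 mm, a steel screw 8 mm higher. Three sides of the hub carry cubes (tops 86 to 92 mm above the bench); the side to the turret's own +x, with a white dot on the disc, is empty. Origin at the centre of its underside, z up.
- fixed_jaw: Steel jaw on the -y side of the empty station's way; origin and axes are the turret's. Opposite it, on the +y side, is a brass gib, screwed fast. A cube wedged tight presses on this jaw with over 14 N by itself after release; 35 N bruises it.
- way (a point): Top of the empty station's dovetail way, turret's axes: mid width, in the plane of the jaws' front edges, 30 mm from the turret's axis, 90 mm above the bench. Groove 8 mm deep, undercut 25 degrees, here 29 mm wide at its floor and 21.5 mm in front; lips flared by 30 degrees stand 5 mm above. The cube enters from above, axes parallel to the turret's, 3 mm of play a side: start 2 mm off the floor.
- way_foot (a point): Bottom of the way, 44 mm below way; 4 degrees taper each side, no stop. The gib's setting (0.9 mm in or out) is unseen, so a tight cube's top ends anywhere from 5 mm above to 10 mm below the hub's top, its housing 3 mm off the jaws. Once both flanks bear, push grows about 6 N per mm: a steady push of 15 to 18 N wedges it tight, 10 N does not. Oiled (friction about 0.25), it stays by itself.
- bead_vial: Small amber vial, 28 mm across, 55 mm tall; bystander.
- amber_bottle: Amber bottle, 60 mm across, 130 mm tall; bystander.
- buffer_bottle: Clear bottle with orange cap, 76 mm across, 160 mm tall; bystander.
- jar: Glass jar with white lid, 90 mm across, 130 mm tall; bystander.
- tube_rack: Yellow tube rack, 70 by 200 by 44 mm; bystander.
- hex_driver: Hand driver with red handle, 150 mm long; bystander.

How it is judged (in metres and radians):
On the way, in this order (a step that is already met when the one before it is completed fails the run):
1. the green cube is lifted off the tray (height (world z) of green_cube above 0.055 m), for 0.1 s.
2. its rib is started in the mouth of the way (z of green_cube_rib in the frame of way between 0.008 and 0.032 m and horizontal distance between green_cube_rib and way below 0.006 m and angle between the x axis of green_cube and the x axis of turret, either way round below 0.15 rad), for 0.05 s.
At the end, for the whole second after the job is handed in: The green cube is in the empty station, released, at rest: rib within 3 mm of the way's line, square and upright within 3 degrees, top between 8 mm above and 13 mm below the hub's top, pressing on the fixed jaw with over 14 N by itself (horizontal distance between green_cube_rib and way below 0.003 m and z of green_cube_rib in the frame of way between -0.013 and 0.008 m and angle between the x axis of green_cube and the x axis of turret, either way round below 0.06 rad and angle between green_cube's own z axis and vertical below 0.06 rad and contact force between green_cube and fixed_jaw above 14 N and linear speed of green_cube below 0.01 m/s); the robot touches nothing.
It fails at once if the fingers touch the glass of the green cube (contact force between the fingers and green_glass above 0.3 N).
It fails at once if the cube is rammed or overdriven: more than 35 N on the fixed jaw (contact force between green_cube and fixed_jaw above 35 N).
It fails at once if the green cube is dropped (moves faster than 0.25 m/s while no finger holds it) (linear speed of green_cube above 0.25 m/s and contact force between the fingers and green_cube below 0.2 N).
It fails at once if another cube is shifted more than 15 mm (distance of any of blue_cube, red_cube from where it was at the start of the episode above 0.015 m).
It fails at once if a bystander is shifted more than 30 mm (distance of any of bead_vial, amber_bottle, buffer_bottle, jar, tube_rack, hex_driver from where it was at the start of the episode above 0.03 m).
It also fails if it takes over 64 s, if anything falls off the work surface, if the arm or the gripper's body presses on something with over 40 N, if the wrist force passes 120 N, or if a joint passes its speed limit or range.

ROBOT

A 6-joint arm with a two-finger parallel gripper is mounted at the origin on the work surface. World frame = base frame: x ahead of the robot, y to its left, z up, the work surface at z = 0. Lengths are in mm, angles in rad, forces in N, time in s.
With the tool pointing down it reaches from about 375 to 750 mm from the base axis. Payload 9 kg.
Tool frame: the origin (TCP) lies at the very end of the fingers, on their centre line; the grasp point (between the pads) lies 19 mm behind it (bot.grip_depth is the distance from the TCP to the grasp point, in mm); z points along the fingers, y is the line along which they close (so a half turn about z gives the same grasp; the last joint's range is limited). The gripper opens to 85 mm and grips with 20 to 120 N. Pads are 22 mm wide; open, the fingers measure 114 mm over their backs; the gripper's body (76 mm by 85 mm) begins 54 mm behind the grasp point. The pads swing forward as they close: fully open they stand 13 mm farther back than shut.
Start: joints at [1.02, 0.104, 0.097, 1.564, 0, 1.353], TCP at [196.02, 567.109, 231.331] pointing down, gripper open.
Joint ranges: [-2.99, 2.99], [-0.84, 1.86], [-1.1, 1.16], [-1.84, 2.11], [-1.51, 1.56], [-3.14, 3.14]. Speed limits (rad/s): [2.22, 2.22, 2.57, 3.14, 3.14, 3.14].

INTERFACE

Orientations are given as a unit quaternion [w, x, y, z].
In Python, from station import bot gives the robot as it stands.
- The arm moves only by the tool play_rows, never from a script. Its argument "series" is a list of rows, each a list of 7 numbers: the shift along the tool's x, y, z normalised to -1 to 1, where 1 is 0.3 m, then the turn, a rotation vector about the tool's x, y, z normalised to -1 to 1, where 1 is 180 degrees, then the gripper's target within -1 to 1 (shut at 1, half-way at 0, fully open at -1). In form: [[dx, dy, dz, ax, ay, az, jaw], ...]. A call has 1 to 5 rows; each row shifts and turns the commanded pose from where the row before left it, along the tool's axes as they then stand; what a row does not reach is not made up. A row lasts 1/12 s, in which the tool goes at most 41.7 mm and 7.16 degrees, less where a joint would pass 70% of its speed; a pose out of reach is approached as far as the arm can. A call with a number of a shift or a turn outside -1 to 1 is refused whole. A call with a gripper value outside its range is refused whole. The fingers move at their own pace and stop on an object; the grip force is fixed at half the most. Time passes only in rows, so rows that do not move let the fingers close. It gives the time, the measured TCP pose, the force, the opening and the grip force at its end, in the units of the state.
- bot.observe(): the state, without advancing time (a new reading comes with each control period).
- bot.snapshot(name): name is "scene" or "top" or "wrist"; returns a dict with "pixels" (400x640x3 uint8, red, green, blue), "K" (3x3 intrinsics, pixels), "R" (3x3) and "t" (3): a world point X has camera coordinates R X + t. Camera axes: x right, y down, z forward; pixel columns grow to the right and rows downward; lengths in mm; the calibration is good to about 2 mm. A picture is of the moment at which its call begins. There is no depth.
- bot.finish_job(): hands the job in; it is judged then, once.
The state is a dict: "clock": time; "joint_positions": joint angles; "qvel": joint speeds; "tau": joint torques, N m; "ee_pos": TCP position; "tool_rot": TCP orientation; "wrist_force": force on the tool from outside, world axes, zero at the start; "wrist_torque": the same for the moment, N m; "width": finger opening in mm; "gripper_force": force on a finger pad.
Only numpy, scipy, OpenCV 4.12 (cv2) and the standard library are available. Lean on these libraries where they do the work, as an engineer would, in place of code of your own. Each camera call takes 0.05 s, during which the arm holds its last target. There are 200 camera calls.

## Working session

There is one attempt and no reset: what is moved stays moved. The work goes in short steps, Python scripts to look and compute and a tool call to move; the robot and the scene stay as the last step left them, time stands still between calls to the robot, and variables do not carry over. Pictures are saved under pics/ and viewed, at most 10 in all, crops included, and the job is handed in when it is done.

Besides the shell and the picture viewer there is one more tool, called after "Call:" in YAML: its name, and indented under it one key for each argument. play_rows: Moves the arm, as the interface text tells. Scaled input: -1 to 1 covers 0.3 m each way for a shift and 180 degrees each way for a turn. Its arguments: {"type":"object","properties":{"series":{"type":"array","items":{"type":"array","items":{"type":"number"}}}},"required":["series"]}

```bash
ls; mkdir -p pics
python3 - <<'E'
from station import bot
import cv2,numpy as np
print(bot.observe())
for n in("scene","top"):
    s=bot.snapshot(n); np.savez(f"pics/{n}0.npz",**s); cv2.imwrite(f"pics/{n}0.png",s["pixels"][:,:,::-1]); print(n,s["K"].tolist(),s["R"].tolist(),s["t"].tolist())
E
```

```text
pics
{'clock': 0.0, 'joint_positions': array([ 1.02028903e+00,  1.04722681e-01,  9.64503633e-02,  1.56388461e+00,
       -2.77729074e-06,  1.35309480e+00]), 'qvel': array([ 0.00012288,  0.00210399, -0.00067887, -0.00091348, -0.00108052,
       -0.00048687]), 'tau': array([ 1.75011942e-04, -5.56917071e+01,  5.03657985e+01,  1.62575499e-02,
       -1.46396064e-04, -5.11403826e-06]), 'ee_pos': array([195.83081107, 566.78769326, 230.49822447]), 'tool_rot': array([-2.53640368e-04,  1.65635965e-01,  9.86186729e-01, -6.31249208e-04]), 'wrist_force': array([-0.08891283, -0.42005338,  0.25767286]), 'wrist_torque': array([-0.0209131 , -0.00874462, -0.01623841]), 'gripper_force': 0.0, 'width': 85.64054006814337}
scene [[411.0744304475537, 0.0, 319.91185334456026], [0.0, 411.0744304475537, 206.00613695581285], [0.0, 0.0, 1.0]] [[0.5735475642498604, 0.8191105959850205, -0.010051024232219827], [0.5173420933245976, -0.37170562322715733, -0.7708385616559629], [-0.6351380558725603, 0.43691276155129044, -0.6369512452111614]] [-366.00115259066314, -233.42532780413256, 1521.1217893310627]
top [[396.8345103491888, 0.0, 322.8026363192212], [0.0, 396.8345103491888, 198.3272117887622], [0.0, 0.0, 1.0]] [[-0.023345902436065734, -0.9997072541361464, -0.0063541220488876685], [-0.9907924082646865, 0.023984641008724293, -0.1332484173292343], [0.13336181074246428, 0.003184811336496698, -0.991062300974183]] [44.85286969847709, 588.0930763213781, 1082.5827760367242]
```

View pics/top0.png

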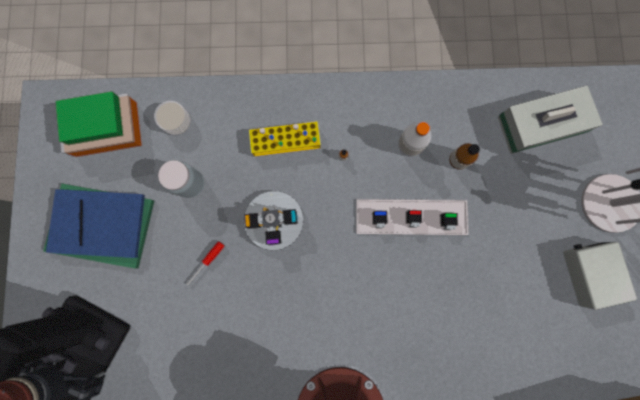

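View pics/scene0.png

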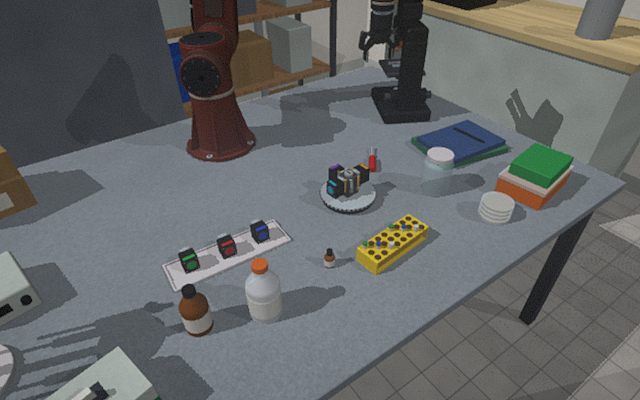

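```bash
cat > h.py <<'E'
import numpy as np,cv2
from scipy.spatial.transform import Rotation as Ro
def load(n): return dict(np.load(f"pics/{n}.npz"))
def ray(s,u,v,z):
    c=-s["R"].T@s["t"]; d=s["R"].T@np.linalg.inv(s["K"])@np.array([u,v,1.]); return c+d*(z-c[2])/d[2]
def proj(s,X):
    p=(s["R"]@np.atleast_2d(X).T).T+s["t"]; p=p@s["K"].T; return p[:,:2]/p[:,2:]
def snap(n,name):
    from station import bot
    s=bot.snapshot(n); np.savez(f"pics/{name}.npz",**s); return s
E
python3 - <<'E'
from h import *
a=load("top0")["pixels"]
f=lambda x0,y0:cv2.resize(a[y0:y0+70,x0:x0+100],(800,560),interpolation=cv2.INTER_CUBIC)
x=np.vstack([cv2.resize(a[185:255,233:313+17],(400,290),interpolation=3),cv2.resize(a[190:245,360:480],(400,183),interpolation=3)])
x=np.hstack([cv2.resize(a[188:252,241:305],(400,400),interpolation=3),cv2.resize(a[188:252,410:474],(400,400),interpolation=3)])
cv2.imwrite("pics/c1.png",x[:,:,::-1])
s=load("top0")
for p in [(273,220,28),(450,214,48),(450,219,48),(415,211,48),(380,213,48),(412,218,4)]: print(p,ray(s,*p))
E
```

```text
(273, 220, 28) [531.91175707 173.66107846  28.        ]
(450, 214, 48) [ 535.2382005  -322.34491478   48.        ]
(450, 219, 48) [ 521.30133859 -321.42446481   48.        ]
(415, 211, 48) [ 545.96105942 -225.4798066    48.        ]
(380, 213, 48) [ 542.70083077 -127.71295064   48.        ]
(412, 218, 4) [ 530.08484463 -225.7856141     4.        ]
```

View pics/c1.png

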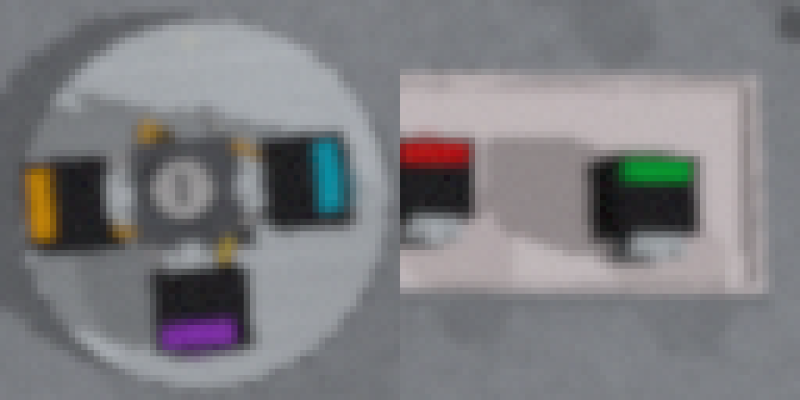

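Call:
play_rows:
  series:
    - [-0.11,-0.06,0,0,0,-0.035,-1]
    - [-0.103,-0.073,0,0,0,-0.035,-1]
    - [-0.093,-0.083,0,0,0,-0.035,-1]
    - [-0.084,-0.092,0,0,0,0,-1]
    - [-0.084,-0.092,0,0,0,0,-1]

```text
clock: 0.52
ee_pos: [322.4, 426.4, 231.0]
tool_rot: [-0.0, 0.001, 1.0, -0.0]
wrist_force: [-0.5, 1.0, 0.2]
width: 85.2
gripper_force: 0.0
```

Call:
play_rows:
  series:
    - [-0.084,-0.092,0,0,0,0,-1]
    - [-0.084,-0.092,0,0,0,0,-1]
    - [-0.084,-0.092,0,0,0,0,-1]
    - [-0.084,-0.092,0,0,0,0,-1]
    - [-0.084,-0.092,0,0,0,0,-1]

```text
clock: 0.93
ee_pos: [448.1, 287.9, 231.1]
tool_rot: [-0.0, 0.001, 1.0, -0.0]
wrist_force: [0.9, -0.7, -0.3]
width: 85.2
gripper_force: 0.0
```

Call:
play_rows:
  series:
    - [-0.1,-0.09,0,0,0,0,-1]
    - [-0.1,-0.09,0,0,0,0,-1]
    - [0,0,0,0,0,0,-1]
    - [0,0,0,0,0,0,-1]

```text
clock: 1.27
ee_pos: [508.1, 233.6, 230.5]
tool_rot: [-0.001, 0.003, 1.0, -0.0]
wrist_force: [-0.6, 0.8, -0.2]
width: 85.5
gripper_force: 0.0
```

Run:
```python
from h import *
from station import bot
s=snap("wrist","w1"); cv2.imwrite("pics/w1.png",s["pixels"][:,:,::-1])
o=bot.observe(); print(o["ee_pos"],o["tool_rot"],o["joint_positions"],-s["R"].T@s["t"]); print(s["R"])
```

```text
[507.23450986 234.77816717 230.75083237] [-6.44684894e-04  2.28586479e-03  9.99997179e-01  2.32542754e-05] [ 1.99327163e-01 -1.99776533e-02 -3.10214623e-02  1.56100646e+00
  3.03762688e-04  2.03898707e-01] [442.10450805 233.68768762 373.66138044]
[[ 5.36840785e-03  9.99985543e-01 -3.05761198e-04]
 [ 9.64731555e-01 -5.09867400e-03  2.63186304e-01]
 [ 2.63180940e-01 -1.70786890e-03 -9.64744980e-01]]
```

View pics/w1.png

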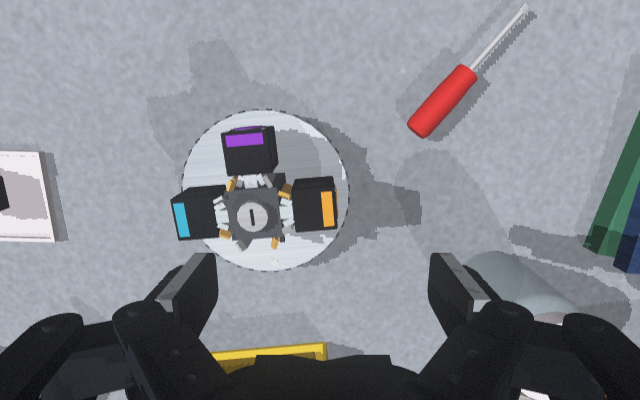

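```bash
cat >> h.py <<'E'
def bar(s,h0,h1,smin=110,vmin=60,roi=None):
    hsv=cv2.cvtColor(s["pixels"],cv2.COLOR_RGB2HSV); m=cv2.inRange(hsv,(h0,smin,vmin),(h1,255,255))
    if roi: k=np.zeros_like(m); k[roi[1]:roi[3],roi[0]:roi[2]]=1; m*=k
    n,l,st,c=cv2.connectedComponentsWithStats(m); i=1+np.argmax(st[1:,4]); 
    return c[i],cv2.boxPoints(cv2.minAreaRect(np.argwhere(l==i)[:,::-1].astype(np.float32))),st[i,4]
E
python3 - <<'E'
from h import *
s=load("w1")
P={}
for n,h0,h1 in(("orange",15,25),("cyan",85,100),("purple",130,150)):
    c,b,a=bar(s,h0,h1,roi=(165,100,350,275)); w=[ray(s,*p,90)[:2] for p in b]; P[n]=ray(s,*c,90)[:2]
    e=[w[1]-w[0],w[2]-w[1]]
    print(n,c,a,P[n].round(1),[(np.hypot(*x).round(1),(np.degrees(np.arctan2(x[1],x[0]))%90).round(1)) for x in e])
d=P["orange"]-P["cyan"]; print("mid",(P["orange"]+P["cyan"])/2,"yaw",np.degrees(np.arctan2(-d[0],d[1])),np.hypot(*d))
mid=(P["orange"]+P["cyan"])/2; d=mid-P["purple"]; print("yaw p",np.degrees(np.arctan2(d[1],d[0])))
print("screw",ray(s,252,217,98),"dot",ray(s,275,263,28))
# disc: fit circle on dark/bright edge points manually sampled along rays
g=cv2.GaussianBlur(cv2.cvtColor(s["pixels"],cv2.COLOR_RGB2GRAY),(3,3),0)
for u,v in((181,190),(349,190),(262,109),(268,271)): print(ray(s,u,v,28).round(1))
E
```

```text
orange [327.30099502 208.47014925] 402 [528.5 237.2] [(np.float64(9.3), np.float64(4.4)), (np.float64(31.2), np.float64(4.5))]
cyan [181.03092784 219.53350515] 388 [537.6 113.4] [(np.float64(9.4), np.float64(11.2)), (np.float64(31.1), np.float64(4.8))]
purple [243.94849785 139.43347639] 466 [470.7 170.9] [(np.float64(30.0), np.float64(4.6)), (np.float64(9.7), np.float64(2.2))]
mid [533.03710711 175.29709489] yaw 4.217682503868578 124.05269689005168
yaw p 3.9998648037108184
screw [533.02346012 175.28595103  98.        ] dot [607.84426339 182.0078538   28.        ]
[527.1  90.6  28. ]
[528.  259.8  28. ]
[448.5 176.2  28. ]
[617.2 174.1  28. ]
```

Call:
play_rows:
  series:
    - [0,-0.13,0,0,0,0,-1]
    - [0,-0.13,0,0,0,0,-1]
    - [0,-0.13,0,0,0,0,-1]
    - [0,-0.13,0,0,0,0,-1]
    - [0,-0.13,0,0,0,0,-1]

```text
clock: 1.73
ee_pos: [505.8, 40.3, 231.4]
tool_rot: [0.0, 0.0, 1.0, 0.0]
wrist_force: [1.3, 0.1, 0.6]
width: 85.4
gripper_force: 0.0
```

Call:
play_rows:
  series:
    - [0,-0.13,0,0,0,0,-1]
    - [0,-0.13,0,0,0,0,-1]
    - [0,-0.13,0,0,0,0,-1]
    - [0,-0.13,0,0,0,0,-1]
    - [0,-0.13,0,0,0,0,-1]

```text
clock: 2.15
ee_pos: [505.8, -154.9, 231.5]
tool_rot: [0.0, 0.0, 1.0, 0.0]
wrist_force: [0.8, -0.2, 1.2]
width: 85.1
gripper_force: 0.0
```

Call:
play_rows:
  series:
    - [0,-0.13,0,0,0,0,-1]
    - [0,-0.13,0,0,0,0,-1]
    - [0,-0.13,0,0,0,0,-1]
    - [0,0,0,0,0,0,-1]
    - [0,0,0,0,0,0,-1]

```text
clock: 2.57
ee_pos: [505.5, -271.9, 230.7]
tool_rot: [-0.0, 0.002, 1.0, 0.001]
wrist_force: [0.8, 0.3, -0.2]
width: 85.8
gripper_force: 0.0
```

Run:
```python
from h import *
from station import bot
s=snap("wrist","w2"); cv2.imwrite("pics/w2.png",s["pixels"][:,:,::-1])
o=bot.observe(); print(o["ee_pos"],o["tool_rot"])
c,b,a=bar(s,45,80); w=[ray(s,*p,48)[:2] for p in b]; e=[w[1]-w[0],w[2]-w[1]]
print(c,b,a,ray(s,*c,48),[(np.hypot(*x).round(1),(np.degrees(np.arctan2(x[1],x[0]))%90).round(1)) for x in e])
```

```text
[ 505.77383033 -270.70799686  231.03938425] [-2.08703177e-04  1.34195415e-03  9.99998948e-01  5.08891987e-04]
[270.0660066  203.68976898] [[255. 199.]
 [286. 199.]
 [286. 208.]
 [255. 208.]] 303 [ 533.89501119 -322.50197038   48.        ] [(np.float64(29.6), np.float64(89.8)), (np.float64(9.0), np.float64(88.3))]
```

View pics/w2.png

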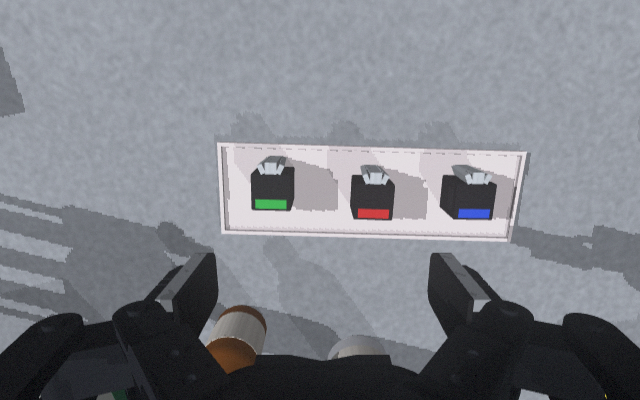

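Call:
play_rows:
  series:
    - [-0.014,-0.042,0.1,0,0,0,-1]
    - [-0.014,-0.042,0.1,0,0,0,-1]
    - [-0.014,-0.042,0.1,0,0,0,-1]
    - [-0.015,-0.042,0.1,0,0,0,-1]
    - [0,0,0,0,0,0,-1]

```text
clock: 3.03
ee_pos: [521.2, -319.2, 104.8]
tool_rot: [-0.003, 0.001, 1.0, 0.003]
wrist_force: [-1.2, 0.7, -0.7]
width: 85.3
gripper_force: 0.0
```

Run:
```python
from h import *
from station import bot
s=snap("wrist","w3"); cv2.imwrite("pics/w3.png",s["pixels"][:,:,::-1])
for i in range(3): o=bot.observe(); print(o["ee_pos"],o["tool_rot"])
c,b,a=bar(s,45,80); w=[ray(s,*p,48)[:2] for p in b]; e=[w[1]-w[0],w[2]-w[1]]
print(c,b,a,ray(s,*c,48),[(np.hypot(*x).round(1),(np.degrees(np.arctan2(x[1],x[0]))%90).round(1)) for x in e])
```

```text
[ 521.63157164 -319.02027509  108.04881159] [-2.10165894e-03  6.25820197e-04  9.99995126e-01  2.22244727e-03]
[ 521.63157164 -319.02027509  108.04881159] [-2.10165894e-03  6.25820197e-04  9.99995126e-01  2.22244727e-03]
[ 521.63157164 -319.02027509  108.04881159] [-2.10165894e-03  6.25820197e-04  9.99995126e-01  2.22244727e-03]
[317.81190798 237.45331529] [[292.64658 243.95634]
 [293.12057 229.26195]
 [343.13303 230.87526]
 [342.65903 245.56966]] 739 [ 534.04850681 -322.05475268   48.        ] [(np.float64(9.5), np.float64(87.0)), (np.float64(30.1), np.float64(87.9))]
```

View pics/w3.png

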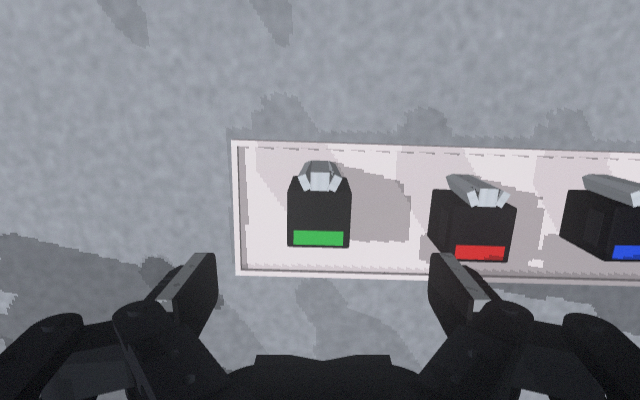

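Call:
play_rows:
  series:
    - [0,0,0.09,0,0,0.008,-1]
    - [0,0,0.09,0,0,0,-1]
    - [0,0,0.08,0,0,0,-1]
    - [0,0,0.04,0,0,0,-1]
    - [0,0,0.028,0,0,0,-1]

```text
clock: 3.5
ee_pos: [523.1, -320.6, 13.2]
tool_rot: [0.0, 0.013, 1.0, 0.0]
wrist_force: [0.9, 0.9, 0.2]
width: 85.3
gripper_force: 0.0
```

Call:
play_rows:
  series:
    - [0,0,0,0,0,0,-1]
    - [0,0,0,0,0,0,1]
    - [0,0,0,0,0,0,1]
    - [0,0,0,0,0,0,1]
    - [0,0,0,0,0,0,1]

```text
clock: 3.92
ee_pos: [523.3, -322.6, 14.2]
tool_rot: [0.001, 0.014, 1.0, -0.001]
wrist_force: [-1.2, -1.7, 0.3]
width: 38.7
gripper_force: 0.2
```

Call:
play_rows:
  series:
    - [0,0,0,0,0,0,1]
    - [0,0,0,0,0,0,1]
    - [0,0,0,0,0,0,1]
    - [0,0,0,0,0,0,1]
    - [0,0,0,0,0,0,1]

```text
clock: 4.33
ee_pos: [523.4, -322.8, 14.3]
tool_rot: [0.001, 0.014, 1.0, -0.001]
wrist_force: [-0.0, 0.6, 7.0]
width: 37.5
gripper_force: 61.1
```

Call:
play_rows:
  series:
    - [0,0,-0.03,0,0,0,1]
    - [0,0,-0.08,0,0,0,1]
    - [0,0,-0.11,0,0,0,1]
    - [0,0,-0.12,0,0,0,1]
    - [0,0,-0.12,0,0,0,1]

```text
clock: 4.75
ee_pos: [522.1, -321.6, 152.5]
tool_rot: [-0.0, 0.014, 1.0, 0.0]
wrist_force: [0.9, -1.6, -0.4]
width: 37.3
gripper_force: 60.2
```

Call:
play_rows:
  series:
    - [0,0.05,-0.04,0,0,0,1]
    - [0,0.1,0,0,0,0,1]
    - [0,0.12,0,0,0,0,1]
    - [0,0.12,0,0,0,0,1]
    - [0,0.12,0,0,0,0,1]

```text
clock: 5.17
ee_pos: [526.4, -167.4, 162.9]
tool_rot: [-0.0, 0.014, 1.0, 0.0]
wrist_force: [0.9, 0.4, -1.3]
width: 37.1
gripper_force: 60.3
```

Call:
play_rows:
  series:
    - [0,0.12,0,0,0,0,1]
    - [0,0.12,0,0,0,0,1]
    - [0,0.12,0,0,0,0,1]
    - [0,0.12,0,0,0,0,1]
    - [0,0.12,0,0,0,0,1]

```text
clock: 5.58
ee_pos: [531.4, 12.8, 163.1]
tool_rot: [0.0, 0.014, 1.0, 0.0]
wrist_force: [1.2, -0.0, -1.6]
width: 37.1
gripper_force: 60.3
```

Call:
play_rows:
  series:
    - [-0.08,0.12,0,0,0,0,1]
    - [-0.08,0.12,0,0,0,0,1]
    - [-0.08,0.12,0,0,0,-0.0165,1]
    - [0,0.05,0,0,0,-0.0165,1]
    - [0,0,0,0,0,0,1]

```text
clock: 6.0
ee_pos: [603.4, 131.4, 161.8]
tool_rot: [-0.001, -0.041, 0.999, 0.0]
wrist_force: [-0.0, 0.0, -1.8]
width: 37.3
gripper_force: 60.4
```

Run:
```python
from h import *
from station import bot
s=snap("wrist","w4"); cv2.imwrite("pics/w4.png",s["pixels"][:,:,::-1])
o=bot.observe(); print(o)
```

```text
{'clock': 6.05, 'joint_positions': array([-1.31030784e-04,  1.55473858e-01,  2.75390887e-02,  1.44459222e+00,
        2.43071764e-05, -7.84032825e-02]), 'qvel': array([-0.04806996, -0.03898113, -0.02625884, -0.00023859, -0.0097638 ,
        0.01332263]), 'tau': array([  2.29976647, -57.53467083,  51.66653395,  -0.11766422,
         0.23062263,  -0.22163716]), 'ee_pos': array([603.2449925 , 129.52832981, 162.22749204]), 'tool_rot': array([-8.64188605e-04, -3.91261111e-02,  9.99233906e-01,  4.61146408e-05]), 'wrist_force': array([-0.14717645, -0.60909913, -0.90569531]), 'wrist_torque': array([-0.03297183,  0.00781716,  0.04548221]), 'gripper_force': 60.39369463920593, 'width': 37.363788604523414}
```

View pics/w4.png

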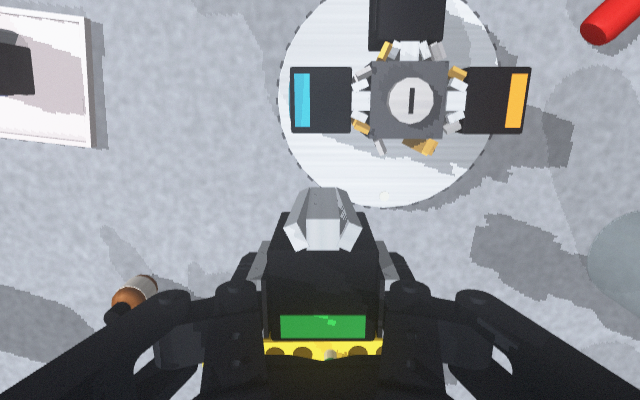

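Run:
```python
from h import *
from station import bot
s=load("w4"); T=np.array([603.2,129.5,162.2])
c,b,a=bar(s,45,80,roi=(250,290,400,345)); zt=162+33.7
w=[ray(s,*p,zt)[:2] for p in b]; e=[w[1]-w[0],w[2]-w[1]]
G=ray(s,*c,zt); print("green",c,a,G,G-T,[(np.hypot(*x).round(1),(np.degrees(np.arctan2(x[1],x[0]))%90).round(1)) for x in e])
P={}
for n,h0,h1 in(("orange",15,25),("cyan",85,100)):
    c,b,a=bar(s,h0,h1,roi=(280,60,540,140)); P[n]=ray(s,*c,90)[:2]; w=[ray(s,*p,90)[:2] for p in b]
    e=[w[1]-w[0],w[2]-w[1]]
    print(n,c,a,P[n].round(1),[(np.hypot(*x).round(1),(np.degrees(np.arctan2(x[1],x[0]))%90).round(1)) for x in e])
d=P["orange"]-P["cyan"]; print("mid",(P["orange"]+P["cyan"])/2,"yaw",np.degrees(np.arctan2(-d[0],d[1])),np.hypot(*d))
print("screw",ray(s,409.5,100.5,98)); 
R=s["R"]; print("cam yaw", np.degrees(np.arctan2(R[0,1],R[0,0])))
```

```text
green [322.34793307 326.33956693] 2032 [614.43188833 131.85593288 195.7       ] [11.23188833  2.35593288 33.5       ] [(np.float64(9.8), np.float64(3.0)), (np.float64(29.9), np.float64(4.7))]
orange [515.88423374  99.78941566] 907 [527.1 238.5] [(np.float64(31.6), np.float64(4.4)), (np.float64(9.8), np.float64(87.5))]
cyan [301.68683274  99.08896797] 843 [537.1 113.3] [(np.float64(8.6), np.float64(4.8)), (np.float64(29.9), np.float64(4.2))]
mid [532.08120776 175.91092591] yaw 4.590739102231096 125.55923665830359
screw [532.83281788 174.48542862  98.        ]
cam yaw 94.7707308936548
```

Call:
play_rows:
  series:
    - [0.011,0.043,0,0,0,0,1]
    - [0.011,0.043,0,0,0,0,1]
    - [0.011,0.043,0.02,0,0,0,1]
    - [0.011,0.043,0.02,0,0,0,1]
    - [0,0,0,0,0,0,1]

```text
clock: 6.47
ee_pos: [584.9, 180.5, 149.4]
tool_rot: [-0.001, -0.038, 0.999, 0.0]
wrist_force: [-0.2, -0.1, -0.9]
width: 37.5
gripper_force: 60.5
```

Call:
play_rows:
  series:
    - [0,0,0,0,0,0,1]
    - [0,0,0,0,0,0,1]
    - [0,0,0,0,0,0,1]
    - [0,0,0,0,0,0,1]
    - [0,0,0,0,0,0,1]

```text
clock: 6.88
ee_pos: [587.1, 177.8, 151.1]
tool_rot: [0.0, -0.037, 0.999, 0.0]
wrist_force: [0.0, -1.0, -0.8]
width: 37.3
gripper_force: 60.5
```

```bash
cat > m.py <<'E'
from h import *
from station import bot
import sys
C=np.array([532.8,175.2]); yw=np.radians(4.5)
def est():
    s=snap("wrist",sys.argv[1]); o=bot.observe(); T=o["ee_pos"]
    q=o["tool_rot"]; Rt=Ro.from_quat(q[[1,2,3,0]]).as_matrix(); 
    ty=np.degrees(np.arctan2(-Rt[0,1],Rt[1,1]))
    c,b,a=bar(s,45,80,roi=(250,290,400,345)); G=ray(s,*c,T[2]+33.7)
    d=G[:2]-C; u=np.array([np.cos(yw),np.sin(yw)]); v=np.array([-u[1],u[0]])
    e=T[:2]-C
    print("T",T.round(2),"toolyaw",ty,"tilt",Rt[:2,2].round(4),"F",o["wrist_force"].round(2),"M",o["wrist_torque"].round(2))
    print("bar radial-11, lat:",d@u-11,d@v," tcp radial,lat:",e@u,e@v)
    for n,h0,h1 in(("orange",15,25),("cyan",85,100)):
        try:
            c,b,a=bar(s,h0,h1,roi=(200,0,600,200)); print(n,a,ray(s,*c,90)[:2].round(1))
        except Exception as x: print(n,x)
    return s
s=est()
if len(sys.argv)>2: cv2.imwrite(f"pics/{sys.argv[1]}.png",s["pixels"][:,:,::-1])
E
python3 m.py w5
```

```text
T [587.06 177.88 151.02] toolyaw 4.29865690981579 tilt [0.0002 0.    ] F [-0.9   0.2  -0.48] M [0.02 0.06 0.06]
bar radial-11, lat: 54.50929780749692 -2.090027125492666  tcp radial,lat: 54.305755837039214 -1.586792975276997
orange 953 [527.5 237.9]
cyan 900 [537.5 113.4]
```

Call:
play_rows:
  series:
    - [0.005,0.007,0.03,0,0,0,1]
    - [0,0,0.04,0,0,0,1]
    - [0,0,0.04,0,0,0,1]
    - [0,0,0.02,0,0,0,1]
    - [0,0,0,0,0,0,1]

```text
clock: 7.35
ee_pos: [583.6, 180.1, 108.9]
tool_rot: [-0.002, -0.038, 0.999, -0.0]
wrist_force: [0.3, 0.2, -1.2]
width: 37.2
gripper_force: 60.4
```

Call:
play_rows:
  series:
    - [0,0,0,0,0,0,1]
    - [0,0,0,0,0,0,1]
    - [0,0,0,0,0,0,1]
    - [0,0,0,0,0,0,1]
    - [0,0,0,0,0,0,1]

```text
clock: 7.77
ee_pos: [585.5, 180.3, 112.4]
tool_rot: [0.0, -0.038, 0.999, 0.0]
wrist_force: [-0.2, -0.7, -0.7]
width: 37.3
gripper_force: 60.4
```

```bash
python3 m.py w6 1
```

```text
T [585.43 180.27 112.32] toolyaw 4.33169117174739 tilt [0.0007 0.0001] F [ 0.13  0.53 -0.85] M [-0.06  0.02 -0.02]
bar radial-11, lat: 53.11281086583695 0.4299589421680667  tcp radial,lat: 52.86099084573488 0.9259175731197985
orange 1427 [527.5 238.1]
cyan attempt to get argmax of an empty sequence
```

View pics/w6.png

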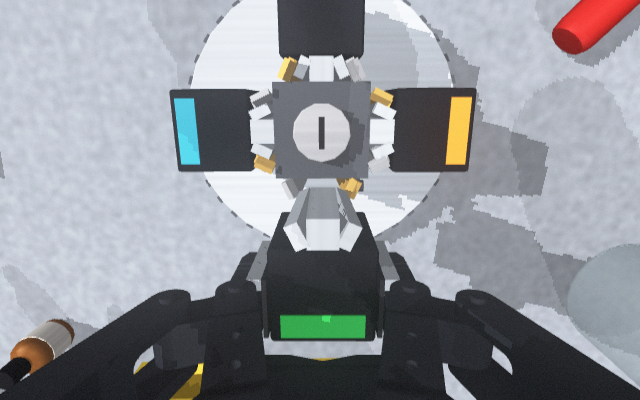

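Call:
play_rows:
  series:
    - [0,-0.0015,0.012,0,0,0,1]
    - [0,0,0.012,0,0,0,1]
    - [0,0,0.012,0,0,0,1]
    - [0,0,0.012,0,0,0,1]
    - [0,0,0.012,0,0,0,1]

```text
clock: 8.23
ee_pos: [585.0, 179.8, 93.3]
tool_rot: [-0.0, -0.038, 0.999, 0.0]
wrist_force: [-0.8, -0.4, -1.0]
width: 37.0
gripper_force: 60.4
```

Call:
play_rows:
  series:
    - [0,0,0.01,0,0,0,1]
    - [0,0,0.01,0,0,0,1]
    - [0,0,0.01,0,0,0,1]
    - [0,0,0.005,0,0,0,1]
    - [0,0,0,0,0,0,1]

```text
clock: 8.65
ee_pos: [585.0, 179.8, 82.9]
tool_rot: [-0.0, -0.038, 0.999, 0.0]
wrist_force: [-0.7, -0.7, -1.2]
width: 37.3
gripper_force: 60.4
```

```bash
python3 m.py w7
```

```text
T [585.13 179.79  83.25] toolyaw 4.331097019244658 tilt [-0.0002  0.0001] F [ 0.73  0.47 -0.65] M [-0.02 -0.07  0.01]
bar radial-11, lat: 52.23658878004802 0.11431568072049345  tcp radial,lat: 52.52921648067815 0.4740711780368242
orange 2089 [527.4 238.4]
cyan attempt to get argmax of an empty sequence
```

Call:
play_rows:
  series:
    - [0,0,0.009,0,0,0,1]
    - [0,0,0.009,0,0,0,1]
    - [0.001,0,0.009,0,0,0,1]
    - [0.001,0,0.009,0,0,0,1]
    - [0,0,0,0,0,0,1]

```text
clock: 9.12
ee_pos: [584.2, 179.7, 71.8]
tool_rot: [-0.0, -0.038, 0.999, 0.0]
wrist_force: [0.9, -0.5, -1.5]
width: 37.2
gripper_force: 60.4
```

Call:
play_rows:
  series:
    - [0,0,0.005,0,0,0,1]
    - [0,0,0.005,0,0,0,1]
    - [0,0,0.005,0,0,0,1]
    - [0,0,0,0,0,0,1]

```text
clock: 9.45
ee_pos: [584.4, 179.7, 67.8]
tool_rot: [-0.0, -0.038, 0.999, 0.0]
wrist_force: [-0.0, -0.3, -1.6]
width: 37.4
gripper_force: 60.4
```

```bash
python3 m.py w8
```

```text
T [584.5  179.74  67.9 ] toolyaw 4.3327049954522225 tilt [-0.0003  0.0001] F [-0.26  0.   -1.04] M [-0.02  0.05  0.05]
bar radial-11, lat: 51.798881125413835 0.12005754409115107  tcp radial,lat: 51.89992872694165 0.4702681208492621
orange 2636 [527.4 238.5]
cyan attempt to get argmax of an empty sequence
```

Call:
play_rows:
  series:
    - [0.002,0,0.003,0,0,0,1]
    - [0,0,0.003,0,0,0,1]
    - [0,0,0.003,0,0,0,1]
    - [0,0,0.003,0,0,0,1]
    - [0,0,0,0,0,0,1]

```text
clock: 9.92
ee_pos: [584.2, 179.7, 64.4]
tool_rot: [0.0, -0.038, 0.999, 0.0]
wrist_force: [1.6, 0.4, -2.0]
width: 37.3
gripper_force: 60.4
```

Call:
play_rows:
  series:
    - [0,0,0.003,0,0,0,1]
    - [0,0,0.003,0,0,0,1]
    - [0,0,0,0,0,0,1]

```text
clock: 10.17
ee_pos: [584.2, 179.7, 62.6]
tool_rot: [0.0, -0.038, 0.999, 0.0]
wrist_force: [1.7, -0.9, -1.8]
width: 37.1
gripper_force: 60.4
```

Call:
play_rows:
  series:
    - [0,0,0.003,0,0,0,1]
    - [0,0,0.003,0,0,0,1]
    - [0,0,0.003,0,0,0,1]
    - [0,0,0,0,0,0,1]

```text
clock: 10.5
ee_pos: [584.2, 179.5, 60.0]
tool_rot: [0.0, -0.038, 0.999, -0.0]
wrist_force: [4.3, -0.9, -1.9]
width: 36.9
gripper_force: 60.4
```

Call:
play_rows:
  series:
    - [0,0,0.003,0,0,0,1]
    - [0,0,0.003,0,0,0,1]
    - [0,0,0,0,0,0,1]

```text
clock: 10.75
ee_pos: [584.2, 179.5, 58.4]
tool_rot: [0.0, -0.038, 0.999, -0.0]
wrist_force: [2.9, -2.9, 2.1]
width: 37.4
gripper_force: 60.9
```

Call:
play_rows:
  series:
    - [-0.0007,-0.001,0,0,0,0,1]
    - [0,0,0.001,0,0,0,1]
    - [0,0,0.001,0,0,0,1]
    - [0,0,0,0,0,0,1]

```text
clock: 11.08
ee_pos: [584.2, 179.6, 58.1]
tool_rot: [0.0, -0.038, 0.999, 0.0]
wrist_force: [-0.6, -0.1, 5.8]
width: 37.2
gripper_force: 61.2
```

Call:
play_rows:
  series:
    - [0,0,0.001,0,0,0,1]
    - [0,0,0.001,0,0,0,1]
    - [0,0,0,0,0,0,1]

```text
clock: 11.33
ee_pos: [584.3, 179.6, 57.8]
tool_rot: [0.0, -0.038, 0.999, 0.0]
wrist_force: [-2.2, -0.9, 7.3]
width: 37.6
gripper_force: 61.5
```

Call:
play_rows:
  series:
    - [0.0005,0,0.001,0,0,0,1]
    - [0,0,0.001,0,0,0,1]
    - [0,0,0,0,0,0,1]
    - [0,0,0,0,0,0,1]

```text
clock: 11.67
ee_pos: [584.2, 179.6, 57.4]
tool_rot: [0.0, -0.038, 0.999, 0.0]
wrist_force: [-2.7, -0.5, 8.8]
width: 37.2
gripper_force: 61.7
```

Call:
play_rows:
  series:
    - [0,0,0.001,0,0,0,1]
    - [0,0,0.001,0,0,0,1]
    - [0,0,0,0,0,0,1]
    - [0,0,0,0,0,0,1]

```text
clock: 12.0
ee_pos: [584.3, 179.6, 57.1]
tool_rot: [0.0, -0.038, 0.999, 0.0]
wrist_force: [-2.8, -1.2, 11.8]
width: 37.4
gripper_force: 62.0
```

Call:
play_rows:
  series:
    - [0.0007,-0.0003,0.001,0,0,0,1]
    - [0,0,0.001,0,0,0,1]
    - [0,0,0,0,0,0,1]
    - [0,0,0,0,0,0,1]

```text
clock: 12.33
ee_pos: [584.3, 179.6, 56.8]
tool_rot: [0.001, -0.038, 0.999, 0.0]
wrist_force: [-3.1, -0.5, 12.8]
width: 37.7
gripper_force: 62.2
```

Call:
play_rows:
  series:
    - [0,0,0.001,0,0,0,1]
    - [0,0,0,0,0,0,1]
    - [0,0,0,0,0,0,1]
    - [0,0,0,0,0,0,1]

```text
clock: 12.67
ee_pos: [584.2, 179.6, 56.6]
tool_rot: [0.001, -0.038, 0.999, 0.0]
wrist_force: [-3.2, -0.6, 12.9]
width: 37.2
gripper_force: 62.3
```

Call:
play_rows:
  series:
    - [0.0005,0,0.001,0,0,0,1]
    - [0,0,0.001,0,0,0,1]
    - [0,0,0,0,0,0,1]
    - [0,0,0,0,0,0,1]

```text
clock: 13.0
ee_pos: [584.2, 179.6, 56.3]
tool_rot: [0.001, -0.038, 0.999, 0.0]
wrist_force: [-4.8, -0.5, 15.8]
width: 37.3
gripper_force: 62.5
```

Call:
play_rows:
  series:
    - [0,0,0.001,0,0,0,1]
    - [0,0,0,0,0,0,1]
    - [0,0,0,0,0,0,1]
    - [0,0,0,0,0,0,1]

```text
clock: 13.33
ee_pos: [584.3, 179.7, 56.1]
tool_rot: [0.001, -0.038, 0.999, 0.0]
wrist_force: [-4.5, -0.2, 16.2]
width: 37.0
gripper_force: 62.7
```

```bash
python3 m.py w9;python3 m.py w9;python3 m.py w9
```

```text
T [584.22 179.67  56.08] toolyaw 4.356523710026724 tilt [0.0016 0.0005] F [-3.61 -0.89 16.42] M [-0.4   1.13  0.07]
bar radial-11, lat: 51.7684964042513 -0.04142245803364047  tcp radial,lat: 51.61596445150046 0.41927119065467766
orange 3206 [527.3 238.7]
cyan attempt to get argmax of an empty sequence
T [584.25 179.65  56.09] toolyaw 4.351052989381696 tilt [0.0016 0.0005] F [-4.94 -0.33 16.49] M [-0.38  1.14  0.05]
bar radial-11, lat: 51.76505998958246 -0.04140921164966105  tcp radial,lat: 51.644107500615455 0.39657261372994934
orange 3201 [527.2 238.7]
cyan attempt to get argmax of an empty sequence
T [584.24 179.67  56.1 ] toolyaw 4.35770816794017 tilt [0.0016 0.0004] F [-4.54 -1.3  16.61] M [-0.37  1.09  0.09]
bar radial-11, lat: 51.75412914576072 -0.05610920752411874  tcp radial,lat: 51.62885927785996 0.42468465681817097
orange 3199 [527.3 238.7]
cyan attempt to get argmax of an empty sequence
```

Call:
play_rows:
  series:
    - [0.001,0,0,0,0,0,1]
    - [0.001,0,0,0,0,0,1]
    - [0,0,0,0,0,0,1]
    - [0,0,0,0,0,0,1]

```text
clock: 13.82
ee_pos: [584.3, 179.7, 56.1]
tool_rot: [0.001, -0.038, 0.999, 0.0]
wrist_force: [-0.8, -0.2, 14.9]
width: 37.1
gripper_force: 62.3
```

Call:
play_rows:
  series:
    - [0.0005,0,0.001,0,0,0,1]
    - [0,0,0.0007,0,0,0,1]
    - [0,0,0,0,0,0,1]
    - [0,0,0,0,0,0,1]

```text
clock: 14.15
ee_pos: [584.2, 179.6, 56.1]
tool_rot: [0.002, -0.038, 0.999, 0.0]
wrist_force: [-2.3, -0.6, 16.9]
width: 37.4
gripper_force: 62.7
```

```bash
python3 m.py w10;python3 m.py w10
```

```text
T [584.28 179.64  56.12] toolyaw 4.3521129132928404 tilt [0.0033 0.0007] F [-1.69 -0.43 17.47] M [-0.36  0.8   0.01]
bar radial-11, lat: 51.71788939483895 -0.05079853458307888  tcp radial,lat: 51.67253981558978 0.3875186255605903
orange 3207 [527.2 238.7]
cyan attempt to get argmax of an empty sequence
T [584.25 179.65  56.1 ] toolyaw 4.351118672081396 tilt [0.0032 0.0007] F [-1.9   0.13 16.79] M [-0.32  0.75  0.1 ]
bar radial-11, lat: 51.72815224808097 -0.03522937698626143  tcp radial,lat: 51.63803208239297 0.3963901054313763
orange 3198 [527.2 238.7]
cyan attempt to get argmax of an empty sequence
```

Call:
play_rows:
  series:
    - [0,0,0,0,0,0,-0.4]
    - [0,0,0,0,0,0,-0.4]
    - [0,0,0,0,0,0,-0.4]
    - [0,0,0,0,0,0,-0.4]
    - [0,0,0,0,0,0,-0.4]

```text
clock: 14.67
ee_pos: [582.6, 179.3, 52.9]
tool_rot: [-0.0, -0.038, 0.999, 0.0]
wrist_force: [0.3, 0.1, -0.9]
width: 59.8
gripper_force: 0.0
```

```bash
python3 m.py w11 1
```

```text
T [582.69 179.26  53.07] toolyaw 4.333049981349955 tilt [-0.0007  0.0001] F [ 0.7   0.22 -0.3 ] M [-0.01  0.01  0.  ]
bar radial-11, lat: 53.179728334621316 0.02059727781819655  tcp radial,lat: 50.050829548924476 0.13792183222097168
orange 3102 [526.2 238.7]
cyan attempt to get argmax of an empty sequence
```

View pics/w11.png

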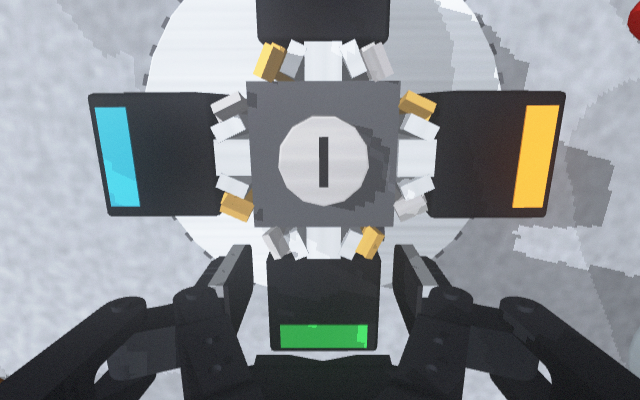

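Call:
play_rows:
  series:
    - [0,0,-0.03,0,0,0,-0.4]
    - [0,0,-0.08,0,0,0,-0.4]
    - [0,0,-0.1,0,0,0,-0.4]
    - [0,0,-0.1,0,0,0,-0.4]
    - [0,0,-0.1,0,0,0,-0.4]

```text
clock: 15.13
ee_pos: [582.7, 179.2, 178.5]
tool_rot: [0.0, -0.038, 0.999, 0.0]
wrist_force: [0.2, -0.3, -0.6]
width: 59.7
gripper_force: 0.0
```

Call:
play_rows:
  series:
    - [0.12,0,0,0,0,0,-0.4]
    - [0.1,0,0,0,0,0,-0.4]
    - [0.05,0,0,0,0,0,-0.4]
    - [0,0,0,0,0,0,-0.4]
    - [0,0,0,0,0,0,-0.4]

```text
clock: 15.55
ee_pos: [502.3, 173.2, 177.5]
tool_rot: [0.001, -0.038, 0.999, 0.0]
wrist_force: [0.4, -0.0, -0.1]
width: 59.5
gripper_force: 0.0
```

Run:
```python
from h import *
from station import bot
s=snap("wrist","w12"); cv2.imwrite("pics/w12.png",s["pixels"][:,:,::-1]); print(bot.observe()["ee_pos"])
P={}
for n,h0,h1 in(("green",45,80),("orange",15,25),("cyan",85,100)):
    c,b,a=bar(s,h0,h1,roi=(150,0,500,330)); P[n]=ray(s,*c,90)[:2]; w=[ray(s,*p,90)[:2] for p in b];e=[w[1]-w[0],w[2]-w[1]]
    print(n,c,a,P[n],[(np.hypot(*x).round(1),(np.degrees(np.arctan2(x[1],x[0]))%90).round(1)) for x in e])
d=P["orange"]-P["cyan"];d/=np.hypot(*d); u=np.array([d[1],-d[0]]); g=P["green"]-(P["orange"]+P["cyan"])/2; print("radial-11",g@u-11,"lat",g@d)
```

```text
[502.76103601 173.16067545 177.20529468]
green [322.87730061 321.49079755] 489 [594.89211694 180.20339291] [(np.float64(29.8), np.float64(4.4)), (np.float64(9.5), np.float64(5.3))]
orange [413.30536913 235.52684564] 298 [521.52858515 237.71400944] [(np.float64(20.1), np.float64(3.5)), (np.float64(9.4), np.float64(89.4))]
cyan [233.34915254 234.65084746] 295 [530.48899794 112.72875338] [(np.float64(9.0), np.float64(4.4)), (np.float64(19.4), np.float64(0.8))]
radial-11 58.063239575027325 lat 0.04353304916015435
```

View pics/w12.png

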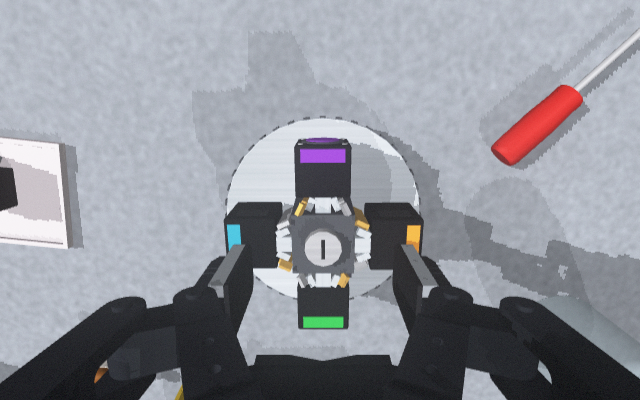

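```bash
python3 -c "
from station import bot
print(bot.finish_job())"
```

```text
the job is handed in; nothing more can be done
None
```

The green cube is fitted in the empty station and let go, and the job is handed in. I pressed it down steadily to about 17 N at the wrist. The last picture shows it in line, within about 0.5 mm and square to the turret. Its force on the jaw after release could not be measured, and no verdict came back.

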